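# Slide the heavy battery box home into its bench bay

## Task

Push the tall, heavy battery box along the bench into its low three-sided aluminium parking bay until its back is flush against the bay's end stop. Push low near its base with the fingers so that it slides steadily and never rocks or tips; do not lift it or touch its carrying handle. Leave the bottle, the jar and the slide box beside the bay where they are, and finish with the hand clear of everything.

Things in the scene. Friction and masses are not known exactly. Their poses are not given: they have to be found in the camera images.
- battery_box: Heavy grey plastic box with black lid, loose, 100 (x) x 160 (y) mm, lid top at 154 mm, 1 to 1.5 kg. Origin: centre of its underside, z up. Its +x side is the back, which enters the bay first. The lowest 40 mm is a flat plinth of full size; above it the front and back of the shell are set back 12 mm, of the lid 10 mm. It takes some 8 to 20 N to slide on the bench.
- box_front (a point): Middle of the flat front (-x) face of the battery box's plinth, 20 mm above its underside, 50 mm in front of its origin: where to push. Pushed more than about 45 mm above the bench, the box tips.
- box_handle: Dark steel carrying handle fixed to the top of the battery box: a 10 mm bar 110 mm long across its width, from 150 to 189 mm above the box's underside. Its origin is the same as the box's. Not to be touched.
- bay: Aluminium parking bay fixed to the bench, no floor plate. Origin: on the bench, where the box's origin stands when it is home; +x is the way to push, z up. Side rails 20 mm high, x = -12 to +64 mm, inner faces at y = +-90 mm (10 mm play each side); before x = -12 they flare out as a lead-in to about x = -55, y = +-120 mm. The box starts 120 to 150 mm short of home, up to 20 mm aside, turned up to 0.18 rad.
- bay_stop (a point): Middle of the rubber-padded face of the bay's end stop, at the bay's x = +50 mm, 25 mm above the bench. The stop is 45 mm high and 204 mm wide; the box's back must stand flush against it.
- stain_buffer: Loose bystander: small white squeeze bottle with a blue pointed cap, 43 mm diameter, 111 mm high, beside the bay. Origin: centre of its underside.
- stain_jar_1: Loose bystander: square clear jar with black lid, 64 x 64 x 107 mm high, beside the bay on the other side. Origin: centre of its underside.
- slide_box_clear: Loose bystander: flat clear slide box, 78 x 104 x 34 mm, beside the bay. Origin: centre of its underside.

How it is judged (in metres and radians):
On the way:
1. the fingers push the battery box along while it stays upright (contact force between the fingers and battery_box above 1 N and distance of battery_box from where it was at the start of the episode above 0.02 m and angle between battery_box's own z axis and vertical below 0.12 rad), for 0.2 s.
At the end, for the whole second after the job is handed in: The battery box stands upright on the bench at rest between the rails, its back within 8 mm of the end stop and square to it within 0.07 rad (4 degrees); the bottle, jar and slide box are within 20 mm of where they stood (x of battery_box in the frame of bay between -0.008 and 0.006 m and y of battery_box in the frame of bay between -0.016 and 0.016 m and angle between the x axis of battery_box and the x axis of bay, either way round below 0.07 rad and angle between battery_box's own z axis and vertical below 0.03 rad and height (world z) of battery_box below 0.006 m and linear speed of battery_box below 0.01 m/s and distance of each of stain_buffer, stain_jar_1, slide_box_clear from where it was at the start of the episode below 0.02 m); the robot touches nothing.
It fails at once if the battery box rocks or tips by more than 0.15 rad (angle between battery_box's own z axis and vertical above 0.15 rad).
It fails at once if the battery box is lifted more than 15 mm off the bench (height (world z) of battery_box above 0.015 m).
It fails at once if the carrying handle is touched (contact force between the fingers and box_handle above 1 N).
It fails at once if the battery box is flung rather than slid steadily (faster than 0.4 m/s) (linear speed of battery_box above 0.4 m/s).
It fails at once if the bottle, the jar or the slide box is disturbed by more than 20 mm (distance of any of stain_buffer, stain_jar_1, slide_box_clear from where it was at the start of the episode above 0.02 m).
It also fails if it takes over 48 s, if anything falls off the work surface, if the arm or the gripper's body presses on something with over 40 N, if the wrist force passes 120 N, or if a joint passes its speed limit or range.

## Robot

A 6-joint arm with a two-finger parallel gripper is mounted at the origin on a cart in front of the work surface, level with it; the furniture and walls round the work are solid. World frame = base frame: x ahead of the robot, y to its left, z up, the work surface at z = 0. Lengths are in mm, angles in rad, forces in N, time in s.
With the tool pointing down it reaches from about 350 to 975 mm from the base axis. Payload 7.1 kg.
Tool frame: the origin (TCP) lies between the finger pads; the fingertips stand 14 mm ahead of it and the grasp point (between the pads) lies 5 mm behind it (ctrl.tcp_to_tips is the distance from the TCP to the fingertips, in mm); z points along the fingers, y is the line along which they close (so a half turn about z gives the same grasp; the last joint's range is limited). The gripper opens to 88 mm and grips with 3 to 60 N. Pads are 20 mm wide; open, the fingers measure 115 mm over their backs; the gripper's body (75 mm by 178 mm) begins 61 mm behind the grasp point.
Start: joints at [1.271, 0.423, 1.63, -0, 1.089, -0.019], TCP at [173.171, 600.514, 236.675] pointing down, gripper open.
Joint ranges: [-3, 3], [-0.9, 2.11], [0.09, 2.58], [-1.31, 4.45], [0.11, 2.69], [-2.54, 2.54]. Speed limits (rad/s): [2.39, 2.39, 3.01, 3.14, 3.14, 3.14].

## Interface

Orientations are given as a rotation vector (axis times angle).
In Python, from workcell import ctrl gives the robot as it stands.
- The arm moves only by the tool apply_moves, never from a script. Its argument "series" is a list that holds one entry, the list of rows, each a list of 7 numbers: the shift along the tool's x, y, z in cm, then the turn, a rotation vector about the tool's x, y, z in degrees, then the opening, from 0 (shut) to 1 (fully open). A call has 1 to 12 rows; each row shifts and turns the commanded pose from where the row before left it, along the tool's axes as they then stand; what a row does not reach is not made up. A row lasts 1/10 s, in which the tool goes at most 50 mm and 8.59 degrees, less where a joint would pass 70% of its speed; a pose out of reach is approached as far as the arm can. A call with a gripper value outside its range is refused whole. The fingers move at their own pace and stop on an object; the grip force is fixed at half the most. Time passes only in rows, so rows that do not move let the fingers close. It gives the time, the measured TCP pose, the force and the opening at its end, in the units of the state.
- ctrl.get_obs(): the state, without advancing time (a new reading comes with each control period).
- ctrl.get_image(name): name is "side" or "top"; returns a dict with "img" (384x512x3 uint8, blue, green, red), "K" (3x3 intrinsics, pixels), "dist" ([k1, k2, p1, p2, k3] as OpenCV has them; the pictures are not rectified), "cam_to_world" (4x4, takes a point from camera to world coordinates). Camera axes: x right, y down, z forward; pixel columns grow to the right and rows downward; lengths in mm; the calibration is good to about 2 mm. A picture is of the moment at which its call begins. There is no depth.
- ctrl.close_job(): hands the job in, once; it reports no verdict.
The state is a dict: "t": time; "qpos": joint angles; "qvel": joint speeds; "joint_torque": joint torques, N m; "ee_pos": TCP position; "orientation": TCP orientation; "ft_force": force on the tool from outside, world axes, zero at the start; "moment": the same for the moment, N m; "width": finger opening in mm.
Only numpy, scipy, OpenCV 4.12 (cv2) and the standard library are available. Lean on these libraries where they do the work, as an engineer would, in place of code of your own. Each camera call takes 0.05 s, during which the arm holds its last target. There are 200 camera calls.

## Working session

There is one attempt and no reset: what is moved stays moved. The work goes in short steps, Python scripts to look and compute and a tool call to move; the robot and the scene stay as the last step left them, time stands still between calls to the robot, and variables do not carry over. Pictures are saved under pics/ and viewed, on a budget of 10 in all, crops included, one or two more only if the job needs it, and the job is handed in when it is done.

Besides the shell and the picture viewer there is one more tool, called as name(argument=value, ...) on one line, values as JSON. apply_moves: Moves the arm, as the interface text tells. Its arguments: {"type":"object","properties":{"series":{"type":"array","items":{"type":"array","items":{"type":"array","items":{"type":"number"}}}}},"required":["series"]}

```bash
mkdir -p pics; ls; python3 - <<'E'
from workcell import ctrl
import cv2,pickle
o=ctrl.get_obs();print(o)
for n in("top","side"):
    d=ctrl.get_image(n);cv2.imwrite(f"pics/{n}0.png",d["img"]);pickle.dump(d,open(f"{n}0.pkl","wb"))
    print(n,d["K"],d["dist"],d["cam_to_world"])
E
```

```text
pics
{'t': 0.0, 'qpos': array([ 1.27098641e+00,  4.23828267e-01,  1.63067051e+00, -1.51886754e-05,
        1.08859910e+00, -1.90262004e-02]), 'qvel': array([-4.16224938e-04, -8.12105223e-05,  1.30460950e-03,  4.80635469e-04,
        5.27192993e-04,  1.72599695e-04]), 'joint_torque': array([-2.25233656e-03, -5.44630373e+01, -2.73664963e+01,  6.42812415e-02,
        2.26934039e-02, -1.04188605e-04]), 'ee_pos': array([173.03261058, 600.02350265, 235.91718747]), 'orientation': array([-4.39563933e-01, -3.11046052e+00,  2.33760836e-03]), 'ft_force': array([1.03972867, 0.3954536 , 0.762139  ]), 'moment': array([ 0.00283519, -0.03307119,  0.00567135]), 'width': 88.00681531777977}
top [[464.14049821   0.         266.59543034]
 [  0.         464.14049821 190.61555599]
 [  0.           0.           1.        ]] [0.06366596 0.         0.         0.         0.        ] [[ 2.18153553e-02 -9.34290348e-01  3.55844960e-01  2.18086468e+02]
 [-9.99741205e-01 -2.26829128e-02  1.73469678e-03  3.59994271e+02]
 [ 6.45088973e-03 -3.55790712e-01 -9.34543394e-01  8.93647620e+02]
 [ 0.00000000e+00  0.00000000e+00  0.00000000e+00  1.00000000e+00]]
side [[389.42522339   0.         256.13746229]
 [  0.         389.42522339 197.52759115]
 [  0.           0.           1.        ]] [0.03204394 0.         0.         0.         0.        ] [[ 7.97839822e-01 -4.61136350e-01  3.88336046e-01  1.88749370e+02]
 [-6.02869473e-01 -6.10406735e-01  5.13762607e-01 -6.10498967e+01]
 [ 1.28325238e-04 -6.44016214e-01 -7.65011830e-01  6.92640974e+02]
 [ 0.00000000e+00  0.00000000e+00  0.00000000e+00  1.00000000e+00]]
```

View pics/top0.png

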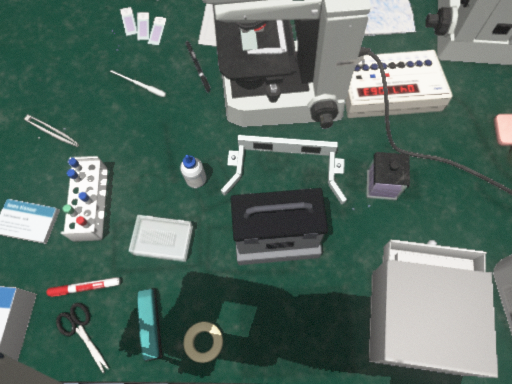

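View pics/side0.png

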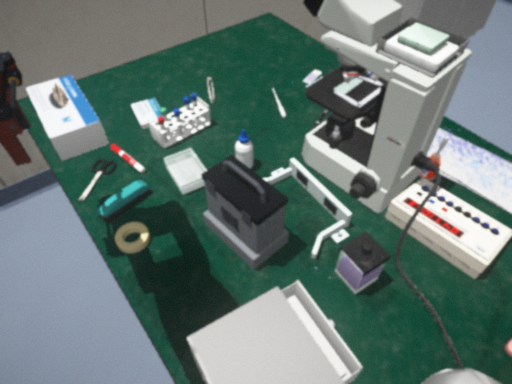

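The top view shows the box at about (280,225), the bay opening downward with its stop near (287,146), the bottle (193,171), jar (388,176) and slide box (162,238). The side view shows the plinth's long sides clearly. I'll enlarge both for corner pixels.

```bash
python3 - <<'E'
import cv2,numpy as np
t=cv2.imread("pics/top0.png")[125:275,205:365];s=cv2.imread("pics/side0.png")[145:275,190:360]
t=cv2.resize(t,None,fx=5,fy=5,interpolation=cv2.INTER_CUBIC)[:, :]
s=cv2.resize(s,None,fx=4.7,fy=4.7,interpolation=cv2.INTER_CUBIC)
t=cv2.convertScaleAbs(t,alpha=1.5,beta=15);s=cv2.convertScaleAbs(s,alpha=1.5,beta=15)
cv2.imwrite("pics/tc.png",t[:600]);cv2.imwrite("pics/sc.png",s[:600,:800]);print(t.shape,s.shape)
E
```

```text
(750, 800, 3) (611, 799, 3)
```

View pics/tc.png

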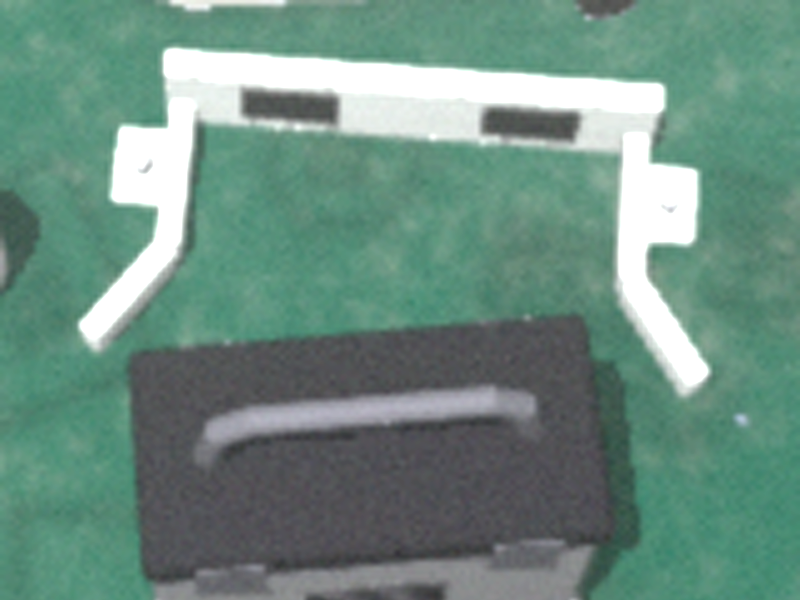

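View pics/sc.png

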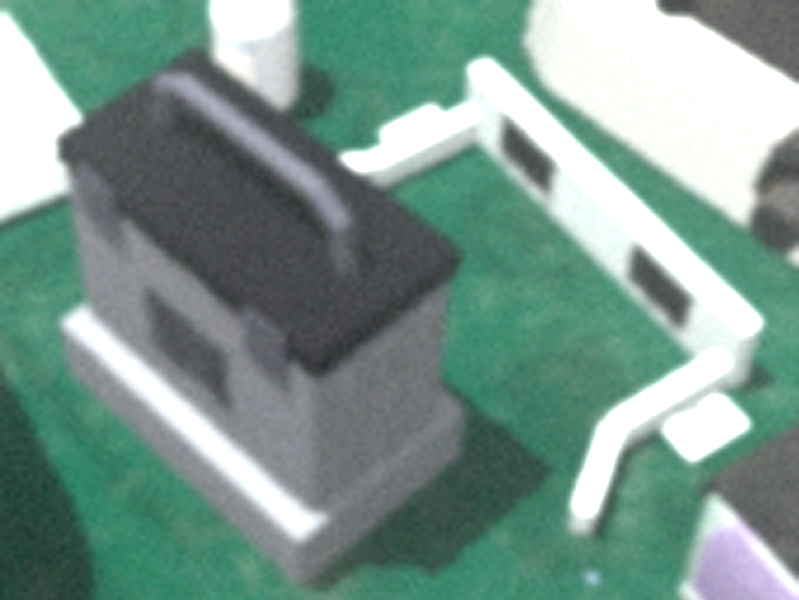

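The crops give the lid corners, plinth edges and stop edges; I'll cast rays.

```bash
cat > h.py <<'E'
import cv2,numpy as np,pickle
D={n:pickle.load(open(n+"0.pkl","rb")) for n in("top","side")}
def ray(n,uv):
    d=D[n];p=cv2.undistortPoints(np.array([[uv]],float),d["K"],d["dist"])[0,0]
    M=d["cam_to_world"];return M[:3,3],M[:3,:3]@np.r_[p,1]
def plane(n,uv,z):
    o,r=ray(n,uv);return o+r*(z-o[2])/r[2]
def tri(a,b):
    (o,r),(q,s)=ray("top",a),ray("side",b)
    k=np.linalg.lstsq(np.c_[r,-s],q-o,rcond=None)[0];A=o+k[0]*r;B=q+k[1]*s
    return (A+B)/2,np.linalg.norm(A-B)
T=lambda x,y:((x+.5)/5-.5+205,(y+.5)/5-.5+125)
S=lambda x,y:((x+.5)/4.7-.5+190,(y+.5)/4.7-.5+145)
E
python3 - <<'E'
from h import *
np.set_printoptions(precision=1,suppress=True)
lt=[(132,352),(583,318),(612,535),(150,577)];ls=[(195,52),(460,255),(318,370),(60,145)]
P=[]
for a,b in zip(lt,ls):
    t=tri(T(*a),S(*b));p=plane("top",T(*a),154);q=plane("side",S(*b),154);P.append((p+q)/2);print("lid tri",*t,"top",p,"side",q)
P=np.array(P);print("lid c",P.mean(0),"edges",[np.linalg.norm(P[i]-P[i-1]) for i in range(4)])
f=(P[0]-P[3]+P[1]-P[2]);print("box yaw",np.arctan2(f[1],f[0]))
for nm,a,z in(("plinth FL top",(62,318),40),("FR top",(300,545),40),("BR top",(462,405),40),("FL bot",(65,347),0),("FR bot",(302,582),0),("BR bot",(460,447),0)):print(nm,plane("side",S(*a),z))
for nm,a,b,z in(("stop topfront L",(168,80),(468,93),45),("stop topfront R",(660,112),(738,338),45),("bot L",(195,125),(486,150),0),("bot R",(622,150),(690,350),0),("flare tip L",(95,345),(350,158),20),("flare tip R",(690,390),(585,520),20)):
    print(nm,plane("top",T(*a),z),plane("side",S(*b),z),tri(T(*a),S(*b))[0])
for nm,a in(("bottle",(195,185)),("slide",(162,258)),("slideR",(188,262)),("slideTR",(193,222)),("jarL",(367,197))):print(nm,plane("top",a,0))
E
```

```text
lid tri [491.6 422.2 148.7] 1.2011081093560845 top [490.3 421.6 154. ] side [488.  417.4 154. ]
lid tri [508.6 267.5 148.4] 0.05575597115833588 top [506.4 268.2 154. ] side [505.4 264.1 154. ]
lid tri [432.8 258.9 144.7] 0.5139318596950272 top [429.9 260.2 154. ] side [428.9 253.4 154. ]
lid tri [415.3 412.1 146.8] 2.819478585696704 top [412.  411.8 154. ] side [413.8 405.8 154. ]
lid c [459.3 337.8 154. ] edges [np.float64(77.0056086474376), np.float64(154.25180139079973), np.float64(77.06683167778904), np.float64(152.8861637956316)]
box yaw 0.13016670074247308
plinth FL top [405.1 412.9  40. ]
FR top [420.2 253.7  40. ]
BR top [518.3 267.3  40. ]
FL bot [410.2 426.3  -0. ]
FR bot [424.1 257.9   0. ]
BR bot [522.8 270.2   0. ]
stop topfront L [648.8 421.8  45. ] [640.3 408.1  45. ] [657.6 423.8  23.6]
stop topfront R [639.2 221.8  45. ] [636.8 218.9  45. ] [641.2 221.1  39.7]
bot L [650.6 412.7   0. ] [652.3 403.3   0. ] [659.7 413.  -14.5]
bot R [643.3 231.1   0. ] [644.8 246.9   0. ] [629.4 235.3  25.9]
flare tip L [542.2 447.7  20. ] [581.  426.8  20. ] [571.2 444.2  -1.5]
flare tip R [528.9 209.6  20. ] [531.7 200.   20. ] [536.9 206.2   4.7]
bottle [567.2 509.7   0. ]
slide [413.5 561.6   0. ]
slideR [406.7 510.7   0. ]
slideTR [487.5 507.5   0. ]
jarL [549.4 155.9   0. ]
```

Box: centre ≈ (462, 340.5), yaw ≈ 0.12. Bay: home ≈ (594.5, 324), yaw ≈ -0.045. In the bay frame the box is at (-133, +10.5), turned 0.165, which fits the given ranges. The gripper's body would hit the shell if the tool pointed straight down, so I'll tilt it 30° with the tips forward. Both open fingers then push the plinth at about 18 mm height, which also steers the yaw.

```bash
cat > mv.py <<'E'
import sys,numpy as np
from scipy.spatial.transform import Rotation as R
from workcell import ctrl
BX,BPSI=np.array([594.5,324.]),-.045
def goal(cx,cy,psi,z=25.,th=np.radians(30)):
    "TCP pose with the front finger edge middle at (cx,cy), heading psi, tips tilted forward"
    h=np.array([np.cos(psi),np.sin(psi),0]);zt=np.r_[h[:2]*np.sin(th),-np.cos(th)]
    xt=-np.r_[h[:2]*np.cos(th),np.sin(th)]
    p=np.array([cx,cy,0])-15.7*h;p[2]=z
    return p,R.from_matrix(np.c_[xt,np.cross(zt,xt),zt])
def plan(p,r,p0=None,r0=None):
    o=ctrl.get_obs();p0=o["ee_pos"] if p0 is None else p0;r0=R.from_rotvec(o["orientation"]) if r0 is None else r0
    print("rot deg",np.degrees((r0.inv()*r).as_rotvec()).round(2),"shift cm, after the turn:",(r.inv().apply(p-p0)/10).round(2),"before the turn",(r0.inv().apply(p-p0)/10).round(2))
E
python3 - <<'E'
from mv import *
p,r=goal(387.5,331.5,.12,z=150);plan(p,r);print(p)
p2,_=goal(387.5,331.5,.12);plan(p2,r,p,r)
E
```

```text
rot deg [ -6.09 -29.61 -22.41] shift cm, after the turn: [-10.   -29.23  15.7 ] before the turn [-26.6  -20.46   8.63]
[371.91290442 329.62051835 150.        ]
rot deg [0. 0. 0.] shift cm, after the turn: [ 6.25  0.   10.83] before the turn [ 6.25  0.   10.83]
```

apply_moves(series=[[[0,0,0,-1.22,-5.92,-4.48,1],[0,0,0,-1.22,-5.92,-4.48,1],[0,0,0,-1.22,-5.92,-4.48,1],[0,0,0,-1.22,-5.92,-4.48,1],[0,0,0,-1.22,-5.92,-4.48,1],[0,0,0,0,0,0,1]]])

```text
t: 0.7
ee_pos: [171.2, 599.2, 234.9]
orientation: [-0.163, 2.613, 0.04]
ft_force: [-0.7, -0.5, -0.3]
width: 87.7
```

apply_moves(series=[[[-1.0,-2.92,1.57,0,0,0,1],[-1.0,-2.92,1.57,0,0,0,1],[-1.0,-2.92,1.57,0,0,0,1],[-1.0,-2.92,1.57,0,0,0,1],[-1.0,-2.92,1.57,0,0,0,1],[-1.0,-2.92,1.57,0,0,0,1],[-1.0,-2.92,1.57,0,0,0,1],[-1.0,-2.92,1.57,0,0,0,1],[-1.0,-2.92,1.57,0,0,0,1],[-1.0,-2.92,1.57,0,0,0,1],[0,0,0,0,0,0,1]]])

```text
t: 1.8
ee_pos: [373.7, 326.6, 149.5]
orientation: [-0.146, 2.616, 0.039]
ft_force: [-0.5, 1.2, -0.6]
width: 87.8
```

```bash
python3 - <<'E'
from mv import *
p,r=goal(387.5,331.5,.12);plan(p,r);print(ctrl.get_obs()["ee_pos"],ctrl.get_obs()["ft_force"])
import cv2
a=ctrl.get_image("top")["img"];b=ctrl.get_image("side")["img"]
cv2.imwrite("pics/1.png",cv2.resize(np.hstack([a,b]),(800,300),interpolation=cv2.INTER_AREA))
E
```

```text
rot deg [-0.23 -0.1  -0.42] shift cm, after the turn: [ 6.34  0.32 10.71] before the turn [ 6.33  0.32 10.72]
[373.67352589 326.58950384 149.48709699] [-0.45232447  1.19904459 -0.64171629]
```

View pics/1.png

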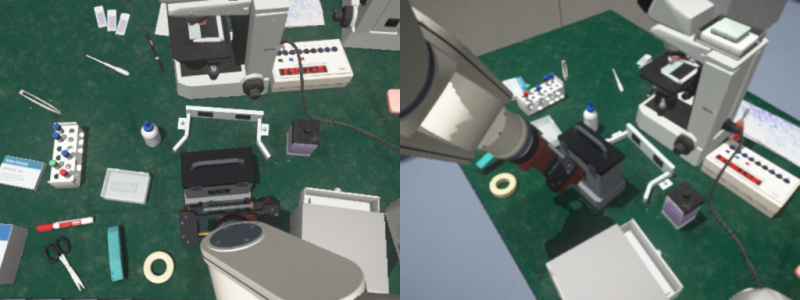

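The hand is behind the box with both fingers spread along its front, at the right height to descend (top half: box ~(218,175), fingers ~(230,208)). Next I descend.

apply_moves(series=[[[1.26,0.06,2.14,0,0,-0.1,1],[1.26,0.06,2.14,0,0,-0.1,1],[1.26,0.06,2.14,0,0,-0.1,1],[1.26,0.06,2.14,0,0,-0.1,1],[1.26,0.06,2.14,0,0,0,1],[0,0,0,0,0,0,1]]])

```text
t: 2.5
ee_pos: [372.7, 352.4, 56.0]
orientation: [-0.158, 2.661, -0.002]
ft_force: [-0.2, -0.3, -0.2]
width: 87.8
```

```bash
python3 - <<'E'
from mv import *
p,r=goal(412.3-6,334.5,.12);plan(p,r);print(ctrl.get_obs()["ee_pos"],ctrl.get_obs()["ft_force"])
E
```

```text
rot deg [-1.66 -2.81  0.37] shift cm, after the turn: [ 0.2  -2.18  3.46] before the turn [ 0.04 -2.08  3.53]
[372.66532852 352.43666115  55.96612884] [-0.20428345 -0.25592214 -0.19312874]
```

The arm deviated (y +23 mm, z too high), so a joint is probably at its limit.

```bash
python3 -c "
from mv import *
o=ctrl.get_obs();print(o['qpos'].round(3),o['qvel'].round(3),R.from_rotvec(o['orientation']).as_matrix().round(3))"
```

```text
[ 0.939  0.547  2.177 -1.308  0.375  0.481] [-0.011 -0.042  0.033 -0.01   0.01  -0.012] [[-0.882 -0.112  0.457]
 [-0.112  0.993  0.026]
 [-0.457 -0.028 -0.889]]
```

Joint 4 is at its limit at this tilt. About 18° still keeps the body off the shell and needs less wrist roll, so I'll use that.

```bash
sed -i 's/th=np.radians(30)/th=np.radians(18)/; s/z=25\./z=26./; s/15\.7\*h/13.8*h/' mv.py; python3 - <<'E'
from mv import *
p,r=goal(390,331.5,.12);plan(p,r);print(p)
E
```

```text
rot deg [-1.69  9.19  0.19] shift cm, after the turn: [ 0.84 -2.29  2.88] before the turn [ 1.3  -2.2   2.77]
[376.29924083 329.84797154  26.        ]
```

apply_moves(series=[[[0,0,0,-0.4,2.3,0.05,1],[0,0,0,-0.4,2.3,0.05,1],[0,0,0,-0.4,2.3,0.05,1],[0,0,0,-0.4,2.3,0.05,1],[0,0,0,0,0,0,1]]])

```text
t: 3.0
ee_pos: [373.6, 351.6, 58.3]
orientation: [-0.166, 2.821, 0.028]
ft_force: [0.5, -0.5, -0.1]
width: 87.8
```

apply_moves(series=[[[0.2,-0.57,0.72,0,0,0,1],[0.2,-0.57,0.72,0,0,0,1],[0.2,-0.57,0.72,0,0,0,1],[0.2,-0.57,0.72,0,0,0,1],[0,0,0,0,0,0,1]]])

```text
t: 3.5
ee_pos: [376.0, 327.3, 26.7]
orientation: [-0.168, 2.823, 0.022]
ft_force: [-0.8, -0.9, 0.6]
width: 87.7
```

```bash
python3 - <<'E'
from mv import *
o=ctrl.get_obs();print(o["ee_pos"],o["ft_force"],o["qpos"].round(2))
p,r=goal(390,331.5,.12);plan(p,r)
E
```

```text
[375.97103154 327.27717913  26.6899989 ] [-0.8376441  -0.85530461  0.62090155] [ 0.81  0.58  2.16 -0.91  0.26 -0.01]
rot deg [-0.18 -0.01 -0.03] shift cm, after the turn: [-0.04  0.25  0.09] before the turn [-0.04  0.25  0.08]
```

Pose reached, 22 mm short of the plinth. I'll ease into contact along the box's heading.

apply_moves(series=[[[-0.48,0.1,0.16,0,0,0,1],[-0.48,0.1,0.16,0,0,0,1],[-0.48,0.05,0.16,0,0,0,1],[-0.48,0,0.16,0,0,0,1],[-0.48,0,0.16,0,0,0,1],[0,0,0,0,0,0,1]]])

```text
t: 4.1
ee_pos: [401.2, 333.1, 26.8]
orientation: [-0.168, 2.823, 0.024]
ft_force: [-4.2, -0.1, 2.8]
width: 87.6
```

```bash
python3 - <<'E'
from mv import *
o=ctrl.get_obs();print(o["ee_pos"],o["ft_force"],o["moment"],o["qpos"].round(2))
import cv2
a=ctrl.get_image("top")["img"];b=ctrl.get_image("side")["img"]
a=cv2.resize(a[130:280,205:365],(640,600))[:, :400] if 0 else cv2.resize(a[125:285,200:360],(400,400));b=cv2.resize(b[140:300,170:330],(400,400))
cv2.imwrite("pics/2.png",cv2.convertScaleAbs(np.hstack([a,b]),alpha=1.4))
E
```

```text
[401.19703358 333.06064622  26.82787036] [-4.17277801 -0.10595442  2.81531314] [0.02600312 0.67957375 0.04168024] [ 0.78  0.59  2.12 -0.81  0.27 -0.14]
```

View pics/2.png

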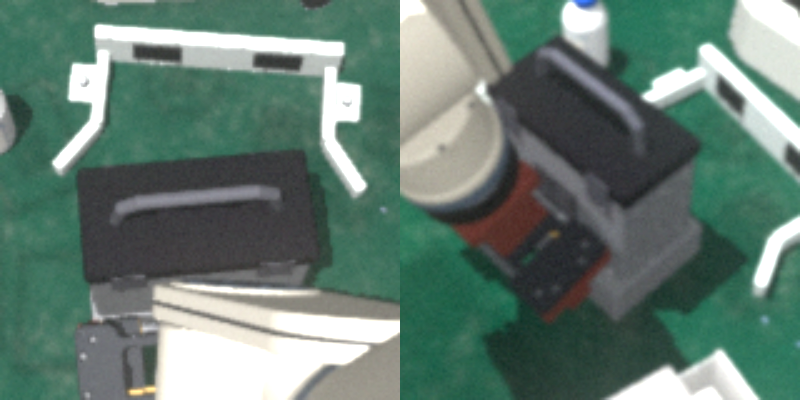

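Contact is made (about 4 N) with the finger edge at x ≈ 415, as measured; the fingers bear low on the plinth and the body clears the lid. Now I push along the bay axis while turning the hand to the bay's heading.

```bash
cat >> mv.py <<'E'
def path(p0,a0,x1,y1,a1,n,z=26.3):
    "rows of n steps from current edge to bay-frame edge (x1,y1), heading a1 rel. bay"
    Rb=np.array([[np.cos(BPSI),-np.sin(BPSI)],[np.sin(BPSI),np.cos(BPSI)]])
    e=[BX+Rb@(np.array(p0)+(np.array([x1,y1])-p0)*k/n) for k in range(n+1)]
    g=[goal(*e[k],BPSI+a0+(a1-a0)*k/n,z) for k in range(n+1)]
    for (p,r),(q,s) in zip(g,g[1:]):
        print(np.r_[r.inv().apply(q-p)/10,np.degrees((r.inv()*s).as_rotvec())].round(2).tolist())
def edge():
    o=ctrl.get_obs();m=R.from_rotvec(o["orientation"]).as_matrix();h=-m[:2,0];h/=np.linalg.norm(h)
    d=o["ee_pos"][:2]+13.8*h-BX;c,s=np.cos(BPSI),np.sin(BPSI)
    a=np.arctan2(h[1],h[0])-BPSI
    print("edge in bay",np.array([c*d[0]+s*d[1],-s*d[0]+c*d[1]]).round(1),"rel heading",a.round(3),"z",o["ee_pos"][2].round(1),"F",o["ft_force"].round(1),"tilt",np.degrees(np.arccos(-m[2,2])).round(1),"q",o["qpos"].round(2))
E
python3 - <<'E'
from mv import *
edge();path((-180,2.6),.165,-100,1,0,10)
E
```

```text
edge in bay [-179.9    2.6] rel heading 0.164 z 26.8 F [-4.5 -0.7  2.5] tilt 18.0 q [ 0.78  0.59  2.12 -0.81  0.27 -0.14]
[-0.75, -0.12, 0.24, 0.29, 0.0, 0.9]
[-0.75, -0.11, 0.24, 0.29, 0.0, 0.9]
[-0.75, -0.1, 0.24, 0.29, -0.0, 0.9]
[-0.75, -0.09, 0.25, 0.29, 0.0, 0.9]
[-0.76, -0.07, 0.25, 0.29, 0.0, 0.9]
[-0.76, -0.06, 0.25, 0.29, -0.0, 0.9]
[-0.76, -0.05, 0.25, 0.29, 0.0, 0.9]
[-0.76, -0.03, 0.25, 0.29, 0.0, 0.9]
[-0.76, -0.02, 0.25, 0.29, -0.0, 0.9]
[-0.76, -0.01, 0.25, 0.29, -0.0, 0.9]
```

apply_moves(series=[[[-0.75,-0.12,0.24,0.29,0,0.9,1],[-0.75,-0.11,0.24,0.29,0,0.9,1],[-0.75,-0.1,0.24,0.29,0,0.9,1],[-0.75,-0.09,0.25,0.29,0,0.9,1],[-0.76,-0.07,0.25,0.29,0,0.9,1],[0,0,0,0,0,0,1]]])

```text
t: 4.8
ee_pos: [441.7, 332.0, 26.8]
orientation: [-0.05, 2.827, 0.006]
ft_force: [-0.1, -0.3, 0.3]
width: 87.9
```

```bash
python3 -c "
from mv import *
edge()"
```

```text
edge in bay [-139.2    2.2] rel heading 0.081 z 26.8 F [-0.1 -0.3  0.3] tilt 18.0 q [ 0.73  0.61  2.05 -0.71  0.31 -0.22]
```

apply_moves(series=[[[-0.76,-0.06,0.25,0.29,0,0.9,1],[-0.76,-0.05,0.25,0.29,0,0.9,1],[-0.76,-0.03,0.25,0.29,0,0.9,1],[-0.76,-0.02,0.25,0.29,0,0.9,1],[-0.76,-0.01,0.25,0.29,0,0.9,1],[0,0,0,0,0,0,1]]])

```text
t: 5.4
ee_pos: [481.6, 330.3, 26.7]
orientation: [0.066, 2.826, -0.012]
ft_force: [0.0, -0.1, -0.3]
width: 88.1
```

```bash
python3 - <<'E'
from mv import *
edge()
import cv2
a=ctrl.get_image("top")["img"];b=ctrl.get_image("side")["img"]
a=cv2.resize(a[115:275,200:360],(400,400));b=cv2.resize(b[130:290,190:350],(400,400))
cv2.imwrite("pics/3.png",cv2.convertScaleAbs(np.hstack([a,b]),alpha=1.4))
E
```

```text
edge in bay [-99.3   1.2] rel heading -0.001 z 26.7 F [ 0.  -0.1 -0.3] tilt 18.0 q [ 0.69  0.64  1.97 -0.63  0.36 -0.26]
```

View pics/3.png

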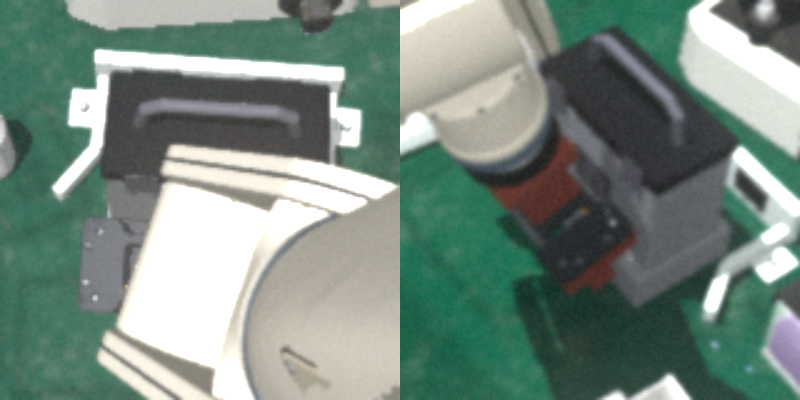

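The box is square with the bay and entering between the rails: its lid's back edge is parallel to the stop (y ≈ 72 left, 80 right in the crop) and it stands upright. I push on, then creep.

apply_moves(series=[[[-0.76,0,0.25,0,0,0,1],[-0.76,0,0.25,0,0,0,1],[-0.76,0,0.25,0,0,0,1],[-0.57,0,0.19,0,0,0,1],[-0.38,0,0.12,0,0,0,1],[-0.29,0,0.09,0,0,0,1],[0,0,0,0,0,0,1]]])

```text
t: 6.2
ee_pos: [517.2, 327.9, 26.4]
orientation: [0.065, 2.828, -0.014]
ft_force: [-5.3, 0.2, 4.3]
width: 87.9
```

apply_moves(series=[[[-0.19,0,0.06,0,0,0,1],[-0.19,0,0.06,0,0,0,1],[-0.1,0,0.03,0,0,0,1],[0,0,0,0,0,0,1]]])

```text
t: 6.6
ee_pos: [521.8, 327.7, 26.4]
orientation: [0.065, 2.828, -0.014]
ft_force: [-8.9, 0.2, 4.5]
width: 87.8
```

```bash
python3 -c "
from mv import *
edge()"
```

```text
edge in bay [-59.    0.4] rel heading -0.0 z 26.4 F [-8.9  0.2  4.5] tilt 17.9 q [ 0.64  0.66  1.91 -0.55  0.38 -0.39]
```

apply_moves(series=[[[-0.19,0,0.06,0,0,0,1],[-0.19,0,0.06,0,0,0,1],[-0.19,0,0.06,0,0,0,1],[0,0,0,0,0,0,1]]])

```text
t: 7.0
ee_pos: [527.8, 327.4, 26.5]
orientation: [0.065, 2.828, -0.015]
ft_force: [-7.9, -0.5, 5.2]
width: 87.8
```

apply_moves(series=[[[-0.1,0,0.03,0,0,0,1],[-0.1,0,0.03,0,0,0,1],[-0.1,0,0.03,0,0,0,1],[0,0,0,0,0,0,1]]])

```text
t: 7.4
ee_pos: [528.3, 327.3, 26.4]
orientation: [0.065, 2.831, -0.016]
ft_force: [-22.7, 3.2, 15.0]
width: 87.8
```

Force rose to 23 N and the motion stopped at edge x' ≈ -52.5, so the box is against the stop. One small press, then back away and look.

apply_moves(series=[[[-0.1,0,0.03,0,0,0,1],[0,0,0,0,0,0,1]]])

```text
t: 7.6
ee_pos: [528.4, 327.2, 26.2]
orientation: [0.064, 2.832, -0.016]
ft_force: [-28.1, 5.2, 18.7]
width: 87.7
```

apply_moves(series=[[[0.29,0,-0.09,0,0,0,1],[0.48,0,-0.16,0,0,0,1],[0.95,0,-0.31,0,0,0,1],[1.9,0,-0.62,0,0,0,1],[2.0,0,-0.65,0,0,0,1],[2.0,0,-0.65,0,0,0,1],[2.0,0,-0.65,0,0,0,1],[-1.2,0,-3.0,0,0,0,1],[-1.2,0,-3.0,0,0,0,1],[-1.2,0,-3.0,0,0,0,1],[0,0,0,0,0,0,1]]])

```text
t: 8.7
ee_pos: [440.8, 334.3, 127.7]
orientation: [0.066, 2.821, -0.005]
ft_force: [0.6, 0.2, 0.2]
width: 87.7
```

```bash
python3 - <<'E'
from mv import *
edge()
import cv2,pickle
I={}
for n in("top","side"):
    d=ctrl.get_image(n);I[n]=d["img"];pickle.dump(d,open(n+"1.pkl","wb"))
a=cv2.resize(I["top"][115:275,200:360],(400,400));b=cv2.resize(I["side"][120:280,200:360],(400,400))
f=cv2.resize(I["top"],(267,200));g=cv2.resize(I["side"],(267,200))
c=np.zeros((200,800,3),np.uint8);c[:,:267]=f;c[:,400:667]=g
cv2.imwrite("pics/4.png",np.vstack([cv2.convertScaleAbs(np.hstack([a,b]),alpha=1.5),c]))
E
```

```text
edge in bay [-140.2    3.3] rel heading -0.003 z 127.7 F [0.6 0.2 0.2] tilt 18.3 q [ 0.75  0.42  2.02 -0.46  0.52 -0.4 ]
```

View pics/4.png

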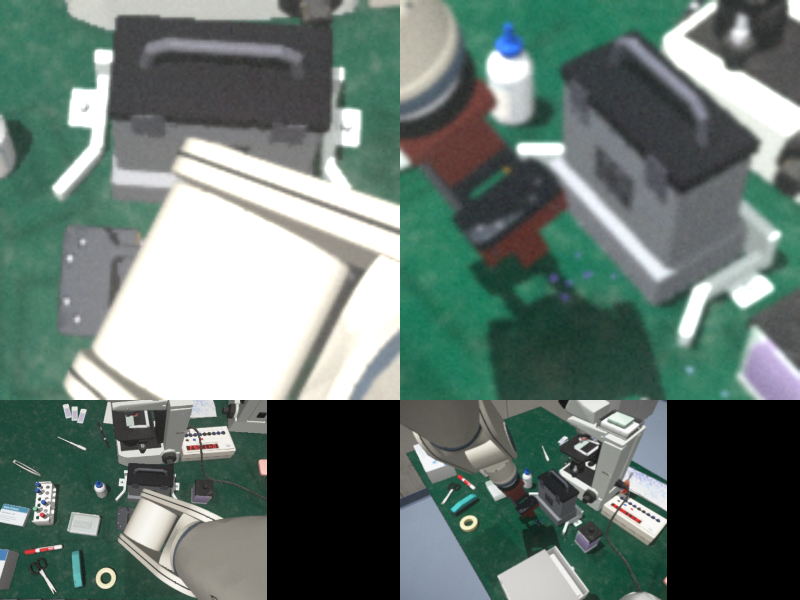

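The box stands in the bay between the rails, upright and apparently square; the bottle, jar and slide box look unmoved, and the hand is clear. A numeric check follows, with the bystanders compared by image difference.

```bash
python3 - <<'E'
from h import *
np.set_printoptions(precision=3,suppress=True)
lt=[(117,15),(333,22),(332,130),(110,122)];ls=[(225,35),(355,142),(283,188),(162,72)]
Tn=lambda x,y:((x+.5)/2.5-.5+200,(y+.5)/2.5-.5+115);Sn=lambda x,y:((x+.5)/2.5-.5+200,(y+.5)/2.5-.5+120)
P=[]
for a,b in zip(lt,ls):
    p,e=tri(Tn(*a),Sn(*b));P.append(p);print(p,e)
P=np.array(P);c=P.mean(0);lr=P[0]-P[1]+P[3]-P[2];yaw=np.arctan2(-lr[0],lr[1])
d=c[:2]-[594.5,324];C,S=np.cos(-.045),np.sin(-.045)
print("centre",c,"bay",C*d[0]+S*d[1],-S*d[0]+C*d[1],"rel yaw",yaw+.045)
# plinth front-edge, side view: left top, right bottom corners
for v,z in (((123,168),40),((258,298),0),((258,275),40)):
    q=plane("side",Sn(*v),z);d=q[:2]-[594.5,324];print("plinth front in bay",C*d[0]+S*d[1],-S*d[0]+C*d[1])
N=pickle.load(open("top1.pkl","rb"))["img"]
for n,(x0,y0,x1,y1) in dict(bottle=(176,148,210,192),slide=(124,208,198,266),jar=(362,146,414,204)).items():
    A=cv2.cvtColor(D["top"]["img"][y0:y1,x0:x1],6).astype(np.float32);B=cv2.cvtColor(N[y0:y1,x0:x1],6).astype(np.float32)
    print(n,"shift px",cv2.phaseCorrelate(A,B,cv2.createHanningWindow(A.shape[::-1],cv2.CV_32F)))
E
```

```text
[631.764 401.741 149.935] 7.9319570435071345
[628.919 245.817 151.948] 7.617447524650241
[550.578 246.596 148.566] 2.243628127663623
[557.099 402.212 143.862] 6.150727404817487
centre [592.09  324.091 148.578] bay -2.411717023946356 -0.0171156232641978 rel yaw 0.014947700890179366
plinth front in bay -72.5099933498562 84.70357697771794
plinth front in bay -40.82648701345638 -73.92581897487788
plinth front in bay -46.63699184182124 -75.30886633128429
bottle shift px ((0.08498439945799419, 0.5060145271337468), 0.9866228777685283)
slide shift px ((0.5497438689415688, -0.0745303490616891), 0.9820193947686089)
jar shift px ((-0.05444018390929273, 0.07434642456817286), 0.912062390939689)
```

Lid centre is at bay (-2.4, 0), relative yaw ≈ 0.015, bystanders shifted by less than 1 px. One side-view plinth corner disagrees (x' = -72), but it was hidden by the hand. I'll retreat fully and measure squareness from a clear view.

apply_moves(series=[[[2.33,2.54,-1.89,0,0,0,1],[2.33,2.54,-1.89,0,0,0,1],[2.33,2.54,-1.89,0,0,0,1],[2.33,2.54,-1.89,0,0,0,1],[2.33,2.54,-1.89,0,0,0,1],[2.33,2.54,-1.89,0,0,0,1],[2.33,2.54,-1.89,0,0,0,1],[2.33,2.54,-1.89,0,0,0,1],[2.33,2.54,-1.89,0,0,0,1],[0,0,0,0,0,0,1]]])

```text
t: 9.8
ee_pos: [195.1, 575.8, 219.8]
orientation: [0.061, 2.826, -0.009]
ft_force: [0.6, 1.1, 0.9]
width: 88.0
```

```bash
python3 - <<'E'
from mv import *
edge()
import cv2,pickle
d=ctrl.get_image("top");pickle.dump(d,open("top2.pkl","wb"))
t=cv2.resize(d["img"][115:235,205:365],(800,600),interpolation=cv2.INTER_CUBIC)
cv2.imwrite("pics/5.png",cv2.convertScaleAbs(t,alpha=1.5,beta=15))
E
```

```text
edge in bay [-396.6  233.6] rel heading 0.002 z 219.8 F [0.6 1.1 0.9] tilt 18.0 q [ 1.37  0.41  1.74 -0.38  0.98  0.05]
```

View pics/5.png

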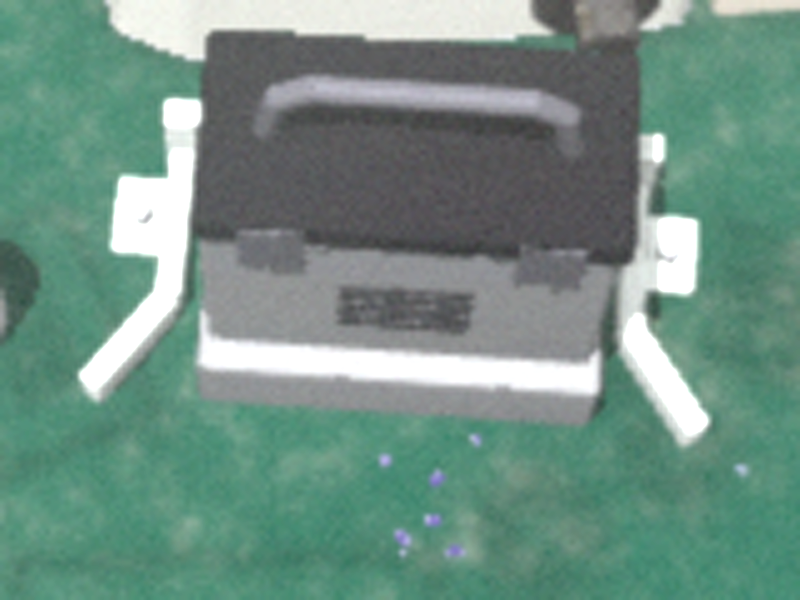

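Clear view: the plinth's front bottom edge runs (200,398)–(587,425), its top front edge (200,370)–(600,394), parallel to the stop.

```bash
python3 - <<'E'
from h import *
f=lambda x,y:((x+.5)/5-.5+205,(y+.5)/5-.5+115)
C,S=np.cos(-.045),np.sin(-.045)
for z,a,b in((0,(200,398),(587,425)),(40,(200,370),(600,394)),(154,(208,31),(638,50)),(154,(197,236),(634,263))):
    q=[]
    for v in(a,b):
        d=plane("top",f(*v),z)[:2]-[594.5,324];q.append(np.array([C*d[0]+S*d[1],-S*d[0]+C*d[1]]))
    w=q[0]-q[1];print(z,q[0].round(1),q[1].round(1),"width",np.linalg.norm(w).round(1),"yaw",np.arctan2(-w[0],w[1]).round(3),"mid",((q[0]+q[1])/2).round(1))
E
```

```text
0 [-48.8  80.5] [-49.6 -78.4] width 158.9 yaw -0.005 mid [-49.2   1.1]
40 [-51.8  78.7] [-51.  -78.8] width 157.5 yaw 0.005 mid [-51.4  -0. ]
154 [35.6 78.8] [ 38.7 -76.2] width 155.1 yaw 0.019 mid [37.2  1.3]
154 [-45.4  76. ] [-45.1 -76.4] width 152.4 yaw 0.002 mid [-45.3  -0.2]
```

The front is at x' ≈ -50 (home -50), y ≈ 0.5, yaw ≈ 0. The box is home and the hand is clear, so I hand in.

```bash
python3 -c "
from workcell import ctrl
print(ctrl.close_job())"
```

```text
the job is handed in; nothing more can be done
None
```

The battery box is parked in the bay against the end stop, and I handed the job in at about 10 s. I pushed it with both open fingers low on the plinth, at roughly 17 mm, with the tool tilted 18°. I turned it square on the way in, pressed it against the stop at about 28 N, and moved the hand well away.

- **Final position:** in the last clear top view the plinth front was at bay x = -49 to -51 mm, where home is -50. It was within about 1 mm of centre and turned less than 0.02 rad.
- **Bystanders:** the bottle, jar and slide box had shifted by less than 1 pixel between the first pictures and those taken after the push.
- **Disagreements:**
  - My first 30° tilt ran joint 4 to its limit in free air, so I changed to 18°.
  - One plinth corner in the side view read about 20 mm off, probably because the hand hid it. The clear view afterwards did not bear it out.
  - The two-view lid height came out at 145–150 mm against the stated 154 mm.

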